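# Drop the knobbed tray tag through the twisted guide

### The arm

A 7-joint arm with a two-finger parallel gripper is mounted at the origin on the work surface. World frame = base frame: x ahead of the robot, y to its left, z up, the work surface at z = 0. Lengths are in m, angles in rad, forces in N, time in s.
With the tool pointing down it reaches from about 0.4 to 0.875 m from the base axis. Payload 19.3 kg.
Tool frame: the origin (TCP) lies at the very end of the fingers, on their centre line; the grasp point (between the pads) lies 19 mm behind it; z points along the fingers, y is the direction in which the jaws open and shut (so a half turn about z gives the same grasp; the last joint's range is limited). The gripper opens to 85 mm and grips with 20 to 120 N. Pads are 22 mm wide; open, the fingers measure 114 mm over their backs; the gripper's body (76 mm by 85 mm) begins 54 mm behind the grasp point. The pads swing forward as they close: fully open they stand 13 mm farther back than shut.
Start: joints at [-1.252, 0.521, -0.036, 1.599, 0.021, 1.021, -0.113], TCP at [0.237, 0.578, 0.205] pointing down, gripper open.
Joint ranges: [-2.91, 2.91], [-0.3, 2.13], [-1.5, 1.42], [0.17, 2.43], [-1.26, 4.41], [0.16, 1.93], [-2.52, 2.52]. Speed limits (rad/s): [1.89, 1.89, 2.39, 2.39, 3.01, 3.01, 3.01].

### API

Orientations are given as [roll, pitch, yaw] about the fixed x, y, z axes, in that order (R = Rz(yaw) Ry(pitch) Rx(roll)).
In Python, from workcell import bot, grab_frame, calibration, workorder gives the robot as it stands.
- The arm moves only by the tool move_arm, never from a script. Its arguments are lists of equal length, an entry for each row: "jaw": the closure in counts, from 0 (fully open) to 255 (shut); "dp": the shift along the tool's x, y, z in units of 800 mm (1.0 is 800 mm), a list of three; "rotation": the turn, a rotation vector about the tool's x, y, z in units of pi rad (1.0 is pi rad), a list of three. In form: {"jaw": [jaw, ...], "dp": [[dx, dy, dz], ...], "rotation": [[rx, ry, rz], ...]}. A call has 1 to 10 rows; each row shifts and turns the commanded pose from where the row before left it, along the tool's axes as they then stand; what a row does not reach is not made up. A row lasts 1/8 s, in which the tool goes at most 62.5 mm and 10.7 degrees, less where a joint would pass 70% of its speed; a pose out of reach is approached as far as the arm can. A call with a number of a shift or a turn outside -1 to 1 is refused whole. A call with a gripper value outside its range is refused whole. The fingers move at their own pace and stop on an object; "squeeze" is the grip in N (left out, the last holds). Time passes only in rows, so rows that do not move let the fingers close. It gives the time, the measured TCP pose, the force and the opening at its end, in the units of the state.
- bot.observe(): the state, without advancing time (a new reading comes with each control period).
- grab_frame(name): name is "scene" or "top" or "wrist"; returns the picture (420x560x3 uint8, blue, green, red); there is no depth.
- calibration(name): a dict with "camera_matrix" (3x3 intrinsics, pixels), "T" (4x4, takes a point from camera to world coordinates). Camera axes: x right, y down, z forward; pixel columns grow to the right and rows downward; lengths in m; the calibration is good to about 2 mm. A picture is of the moment at which its call begins: read the wrist's pose just before it. calibration takes no time and is no camera call; for the wrist camera it gives the pose at the moment of the call.
- workorder.job_done(): hands the job in, once; it reports no verdict.
The state is a dict: "clock": time; "qpos": joint angles; "qd": joint speeds; "joint_efforts": joint torques, N m; "position": TCP position; "tool_rot": TCP orientation; "force": force on the tool from outside, world axes, zero at the start; "moment": the same for the moment, N m; "grip_width": finger opening in m.
Only numpy, scipy, OpenCV 4.12 (cv2) and the standard library are available. Lean on these libraries where they do the work, as an engineer would, in place of code of your own. Each camera call takes 0.05 s, during which the arm holds its last target. There are 200 camera calls.

### The job

Take the large tag disc with the knob out of the wooden rack and drop it on edge through the twisted wire guide, so that it comes to rest standing on edge at the foot of the guide with its knob pointing to the tray of round rolls. The guide turns the disc half round on its way down, so let it go at the top with the knob pointing away from the rolls. Leave the large plain disc in the rack.

Things in the scene. Friction and masses are not known exactly. Their poses are not given: they have to be found in the camera images.
- tag_mid (a point): Centre of the large knobbed tag: a loose aluminium disc 48 across, 12 thick, about 60 g, standing on edge in a rack groove with its centre 30 above the bench. x is the disc's axis, to the side of the knob (knob 12 across, sticks out 10 from the middle of that face only); z up at first. Grasp it across the 12 thickness by its top, above the knob: from 8 to 24 above the centre both faces are flat.
- plain_mid (a point): Centre of the large plain disc (48 x 12, no knob), not wanted; a small knobbed disc (34 across) is not wanted either. x is its axis. All three stand on edge in the fixed rack, a wood block 222 x 70 and 16 high, in cross grooves 14 wide and 75 apart; which groove holds which disc varies. The large ones stick out 38 above the rack.
- guide_mouth (a point): Middle of the fixed guide's wire rim, at its top, 288 above the bench. x along the slot, y across, z up. Rim opening 86 along x, 58 across, narrowing over 45 to a slot 56 x 28 that turns half round. A disc let go on edge along the slot (axis along y), centre near the rim's height, slides down within 1 s, turned 180 degrees, to a foot plate 8 thick. Keep fingers above the rim.
- rolls (a point): Centre of the tray of six round rolls, 25 above the bench; fixed aluminium tray 200 x 150 x 20, rolls up to 46 high. It lies beside the guide, about 170 from the guide's axis on its +y or its -y side; a like tray with three long loaves lies on the other side.
Things that resemble listed ones, but are neither listed nor needed, are in the scene too. Leave any black or turquoise look-alike of the part that bears tag_mid alone.

How it is judged:
On the way:
1. the knobbed disc is on edge in or over the mouth of the guide (centre within 30 mm of its axis and over 240 mm high), its axis across the slot within 25 degrees, knob away from the rolls (horizontal distance between tag_mid and guide_mouth below 0.03 m and height (world z) of tag_mid above 0.24 m and angle between the x axis of tag_mid and the y axis of guide_mouth, either way round below 0.44 rad and x of rolls in the frame of tag_mid below -0.08 m), for 0.05 s.
At the end, for the whole second after the job is handed in: The large knobbed disc stands on edge at the foot of the guide: its centre within 20 mm of the guide's axis and below 42 mm, its axis level and across the slot within 20 degrees, knob towards the tray of rolls (horizontal distance between tag_mid and guide_mouth below 0.02 m and height (world z) of tag_mid below 0.042 m and angle between the x axis of tag_mid and the y axis of guide_mouth, either way round below 0.35 rad and x of rolls in the frame of tag_mid above 0.08 m); the robot touches nothing.
It fails at once if the large plain disc is moved more than 30 mm (distance of plain_mid from where it was at the start of the episode above 0.03 m).
It also fails if it takes over 35 s, if anything falls off the work surface, if the arm or the gripper's body presses on something with over 40 N, if the wrist force passes 120 N, or if a joint passes its speed limit or range.

## Working session

There is one attempt and no reset: what is moved stays moved. The work goes in short steps, Python scripts to look and compute and a tool call to move; the robot and the scene stay as the last step left them, time stands still between calls to the robot, and variables do not carry over. Pictures are saved under pics/ and viewed, about 8 in all and at most 12, crops included, and the job is handed in when it is done.

Besides the shell and the picture viewer there is one more tool, called after "Request:" as a command line: name --argument value ..., lists and objects as JSON in quotes. move_arm: Moves the arm, as the interface text tells. Shifts and turns lie within -1 to 1; 1 stands for 800 mm of shift or pi rad of turn. Its arguments: {"type":"object","properties":{"jaw":{"type":"array","items":{"type":"number"}},"dp":{"type":"array","items":{"type":"array","items":{"type":"number","minimum":-1,"maximum":1}}},"rotation":{"type":"array","items":{"type":"array","items":{"type":"number","minimum":-1,"maximum":1}}},"squeeze":{"type":"number"}},"required":["jaw","dp","rotation"]}

```bash
mkdir -p pics; ls
python3 - <<'E'
from workcell import bot, grab_frame, calibration, workorder
import cv2, numpy as np
np.set_printoptions(precision=4,suppress=True)
print(bot.observe())
for n in("scene","top"):
    f=grab_frame(n); cv2.imwrite(f"pics/{n}0.png",f)
    c=calibration(n); print(n,np.array(c["camera_matrix"]),np.array(c["T"]))
E
```

```text
pics
{'clock': 0.0, 'qpos': array([-1.2522,  0.522 , -0.0363,  1.6   ,  0.0212,  1.0211, -0.1128]), 'qd': array([-0.0002, -0.0017, -0.0009,  0.0016, -0.0017,  0.0019, -0.0003]), 'joint_efforts': array([  0.0022, -92.7102,   1.9808, -36.9907,   0.0179,   0.0085,
         0.    ]), 'position': array([0.2368, 0.578 , 0.2049]), 'tool_rot': array([-3.1405,  0.0001,  2.7527]), 'force': array([ 0.2993, -0.216 ,  0.0534]), 'moment': array([0.0106, 0.0206, 0.0667]), 'grip_width': 0.08570376744652754}
scene [[518.0918   0.     272.3825]
 [  0.     518.0918 209.6785]
 [  0.       0.       1.    ]] [[-0.4711  0.479  -0.7407  1.4011]
 [ 0.8821  0.2517 -0.3982  0.4509]
 [-0.0043 -0.841  -0.5411  0.8079]
 [ 0.      0.      0.      1.    ]]
top [[406.4068   0.     284.6113]
 [  0.     406.4068 215.8977]
 [  0.       0.       1.    ]] [[-0.0018 -0.9958  0.0915  0.4283]
 [-1.      0.0027  0.0094  0.0102]
 [-0.0096 -0.0915 -0.9958  1.3136]
 [ 0.      0.      0.      1.    ]]
```

View pics/top0.png

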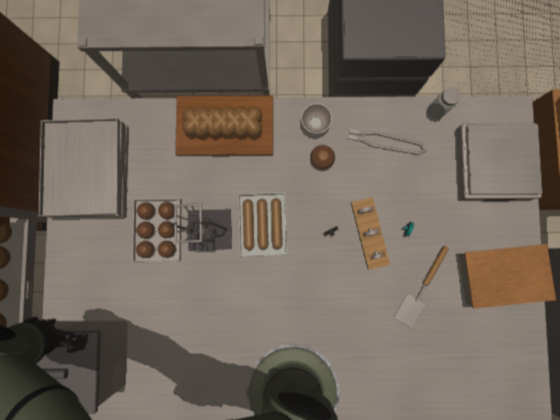

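View pics/scene0.png

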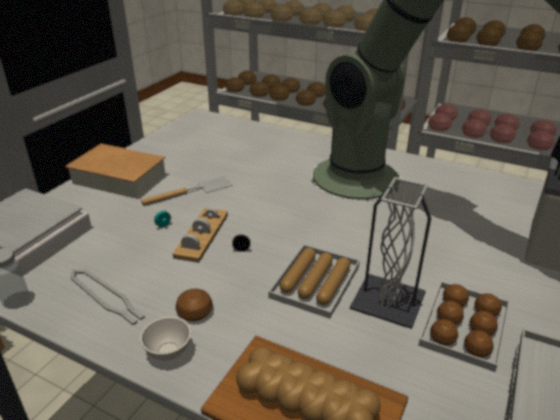

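Top view: the rack is at about (370,233) with three discs at (366,209), (372,232) and (378,255). The guide is at (195–230, 205–250), the rolls tray at (158,230) and the loaves tray at (262,225). The black look-alike is at (331,231) and the turquoise one at (408,228). I'll enlarge the rack and guide in both views.

Run:
```python
import cv2, numpy as np
t=cv2.imread("pics/top0.png"); s=cv2.imread("pics/scene0.png")
r=lambda im,x,y,w,h:cv2.resize(im[y:y+h,x:x+w],(400,300),interpolation=cv2.INTER_CUBIC)
m=np.vstack([np.hstack([r(t,320,190,100,75+10),r(s,165,195,80,60+10)]),np.hstack([r(t,165,190,80,70),r(s,340,170,120,160)])])
m=cv2.convertScaleAbs(m,alpha=1.6)
cv2.imwrite("pics/m1.png",m)
```

```text
(no output)
```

View pics/m1.png

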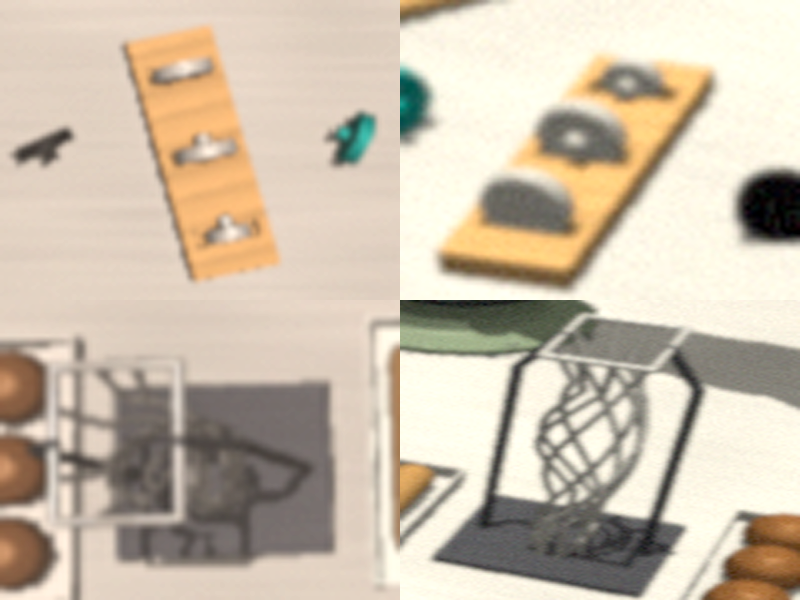

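Reading the enlarged crop against the scene camera, which looks from +x:
- The disc at top (366,209) shows no knob, so it is the large plain one.
- The disc at top (372,232) is large with its knob towards +x. This is the target.
- The disc at top (378,255) is knobbed but smaller, so it isn't wanted.
- The black and turquoise ones are look-alikes lying off the rack.

The rim is the white rectangle at about (176–202, 205–241) in the top view, long side along world x, with the rolls on +y.

```bash
cat > h.py <<'E'
import cv2, numpy as np
from workcell import bot, grab_frame, calibration, workorder
np.set_printoptions(precision=4,suppress=True)
def ray(c,uv,z):
    K=np.array(c["camera_matrix"]);T=np.array(c["T"])
    uv=np.atleast_2d(uv).astype(float)
    d=np.c_[uv,np.ones(len(uv))]@np.linalg.inv(K).T@T[:3,:3].T
    o=T[:3,3]; return o+d*((z-o[2])/d[:,2:])
E
python3 - <<'E'
from h import *
t=cv2.imread("pics/top0.png");s=cv2.imread("pics/scene0.png")
ct,cs=calibration("top"),calibration("scene")
def rect(mask,c,z,name):
    n,l,st,_=cv2.connectedComponentsWithStats(mask.astype(np.uint8))
    i=1+np.argmax(st[1:,4]); ys,xs=np.where(l==i)
    w=ray(c,np.c_[xs,ys],z)[:,:2]
    r=cv2.minAreaRect((w*1000).astype(np.float32)); print(name,st[i],"ctr",np.array(r[0]),"size",r[1],"ang",r[2]); return l==i
hsv=cv2.cvtColor(t,cv2.COLOR_BGR2HSV)
def roi(m,x0,y0,x1,y1):
    o=np.zeros_like(m);o[y0:y1,x0:x1]=m[y0:y1,x0:x1];return o
rect(roi(cv2.morphologyEx(((hsv[...,1]>90)).astype(np.uint8),cv2.MORPH_CLOSE,np.ones((9,9)))>0,340,190,395,275),ct,.016,"rack")
g=t.max(2)
# disc bright
sub=roi((hsv[...,1]<60)&(g>95),355,200,390,265); 
n,l,st,ce=cv2.connectedComponentsWithStats(sub.astype(np.uint8))
for i in range(1,n):
    if st[i,4]>8: print("disc",st[i],ce[i],ray(ct,ce[i],.05))
print(hsv[195:250:3,192],g[195:250:3,170:180].max(1))
# rim
print("rim row 215",g[222,170:210]);print("rim col 190",g[198:248,188])
dark=roi(g<85,185,200,240,255); rect(dark,ct,.008,"plate")
E
```

```text
rack [ 352  198   38   71 1536] ctr [ 492.864  -249.4026] size (220.4123077392578, 71.12821197509766) ang 13.359797477722168
disc [374 200  16  60 502] [384.0697 220.0637] [[ 0.5306 -0.2875  0.05  ]]
disc [360 207  13   5  45] [366.1778 209.1778] [[ 0.5648 -0.2326  0.05  ]]
disc [355 222  11  43 264] [358.3712 249.3144] [[ 0.44  -0.206  0.05 ]]
disc [366 228  13   7  53] [371.9245 231.7358] [[ 0.4944 -0.249   0.05  ]]
disc [373 251   9   7  36] [376.9722 254.8056] [[ 0.423 -0.263  0.05 ]]
[[ 14  35 137]
 [ 16  35 138]
 [ 14  37 138]
 [ 14  34 126]
 [ 15  36  85]
 [ 15  34  89]
 [ 15  38  81]
 [  9  25  71]
 [ 13  26  69]
 [ 15  34  60]
 [ 11  32  63]
 [  5  26  60]
 [ 13  37  48]
 [  5  22  69]
 [ 13  32  71]
 [ 13  28 110]
 [  8  28  74]
 [  9  25  70]
 [  5  22  71]] [143 144 152 142 136 154 155 135 154 152 123 134 135 153 154 154 147 161
 155]
rim row 215 [ 85 100 120 122 111 109 106 142 152 118  86 112 137 142 143 142 139 118
  86  69  63  63  60  59  57  56  57  59  60  70  85  71  54  50  52  52
  52  55  56  52]
rim col 190 [139 140 138 138 136 127 126 125 128 135 132 114  89  80  84  86  86  86
  87  85  78  74  79  85  86  87  86  76  67  63  65  63  61  62  64  71
  80  84  82  76  69  74 101 113 101  94  96  96  97  97]
plate [ 189  210   43   41 1244] ctr [503.6669 262.39  ] size (134.8415069580078, 129.0205841064453) ang 89.88980865478516
```

Run:
```python
from h import *
ct,cs=calibration("top"),calibration("scene")
P=ray(ct,[[177.0,206.3],[200.8,205.3],[200.8,241.0],[177,241.8]],.288);print("rim top",P,P.mean(0))
P=ray(cs,[[395.5,177],[427,186],[416.5,207.3],[382,196.7]],.288);print("rim scene",P,P.mean(0))
print("plate top",ray(ct,[[188.6,209.4],[231,209.4],[231,248],[188.6,248.5]],.008).mean(0))
print("trays",ray(ct,[[158,230],[262,225]],.025))
K=np.array(cs["camera_matrix"])
s=cv2.imread("pics/scene0.png");t=cv2.imread("pics/top0.png")
r=lambda im,x,y,w,h:cv2.convertScaleAbs(cv2.resize(im[y:y+h,x:x+w],None,fx=9,fy=9,interpolation=cv2.INTER_CUBIC),alpha=1.5)
cv2.imwrite("pics/m2.png",np.hstack([r(s,375,165,60,52),np.zeros((468,10,3),np.uint8),np.pad(r(t,170,198,24+0,52),((0,0),(0,0),(0,0)))]))
```

```text
rim top [[0.5479 0.2938 0.288 ]
 [0.5503 0.2331 0.288 ]
 [0.4595 0.2316 0.288 ]
 [0.4576 0.2918 0.288 ]] [0.5038 0.2626 0.288 ]
rim scene [[0.4624 0.2335 0.288 ]
 [0.4691 0.2997 0.288 ]
 [0.557  0.3021 0.288 ]
 [0.5502 0.2334 0.288 ]] [0.5097 0.2672 0.288 ]
plate top [0.5074 0.2636 0.008 ]
trays [[0.5028 0.4255 0.025 ]
 [0.5179 0.0942 0.025 ]]
```

Both views put the rim at about (0.505, 0.264), 91 x 61 mm, with the rolls on +y. The middle disc is at about (0.493, -0.249), with its axis and knob about 13.4° from +x. Next I'll lift, turn the jaws to that axis and pre-close part way.

Request:
move_arm --jaw '[105, 105, 105, 105, 105, 105, 105]' --dp '[[0, 0, -0.035], [0, 0, -0.035], [0, 0, -0.035], [0, 0, -0.035], [0, 0, -0.035], [0, 0, -0.035], [0, 0, -0.035]]' --rotation '[[0, 0, 0.0431], [0, 0, 0.0431], [0, 0, 0.0431], [0, 0, 0.0431], [0, 0, 0.0431], [0, 0, 0.0431], [0, 0, 0.0431]]' --squeeze 40

```text
clock: 0.98
position: [0.2368, 0.5781, 0.4021]
tool_rot: [-3.141, 0.001, 1.801]
force: [1.2, 0.2, 0.2]
grip_width: 0.0502
```

```bash
cat > plan.py <<'E'
# plan.py x y z yawdeg : shift in tool axes (tool down) and turn about tool z, in move units
import sys
from h import *
from scipy.spatial.transform import Rotation as Ro
s=bot.observe(); g=np.array([float(a) for a in sys.argv[1:4]])
R=Ro.from_euler("xyz",s["tool_rot"]); T=Ro.from_euler("xyz",[np.pi,0,np.deg2rad(float(sys.argv[4]))])
print("t",s["clock"],"p",s["position"],"rpy",s["tool_rot"],"q",s["qpos"],"w",s["grip_width"],"F",s["force"])
print("shift units",R.inv().apply(g-s["position"])/.8,"turn units",(R.inv()*T).as_rotvec()/np.pi)
E
python3 plan.py .45 .263 .42 103.4; python3 -c "
from h import *
T=np.array(calibration('wrist')['T']);print(T, calibration('wrist')['camera_matrix'])"
```

```text
t 0.975 p [0.2368 0.5781 0.4021] rpy [-3.1412  0.0006  1.8005] q [-1.4035  0.4013  0.1953  1.3078 -0.0765  1.4404 -0.9836] w 0.050197207767009436 F [1.2345 0.1947 0.2314]
shift units [-0.4443  0.1698 -0.0222] turn units [-0.0001  0.0002 -0.0013]
[[ 0.9742  0.2145  0.0704  0.2187]
 [ 0.2257 -0.9248 -0.3064  0.6574]
 [-0.0006  0.3143 -0.9493  0.5704]
 [ 0.      0.      0.      1.    ]] [[357.5103   0.     277.9551]
 [  0.     357.5103 207.2119]
 [  0.       0.       1.    ]]
```

Request:
move_arm --jaw '[105, 105, 105, 105, 105, 105, 105, 105, 105]' --dp '[[-0.0555, 0.0212, -0.003], [-0.0555, 0.0212, -0.003], [-0.0555, 0.0212, -0.003], [-0.0555, 0.0212, -0.003], [-0.0555, 0.0212, -0.003], [-0.0555, 0.0212, -0.003], [-0.0555, 0.0212, -0.003], [-0.0555, 0.0212, -0.003], [0, 0, 0]]' --rotation '[[0, 0, 0], [0, 0, 0], [0, 0, 0], [0, 0, 0], [0, 0, 0], [0, 0, 0], [0, 0, 0], [0, 0, 0], [0, 0, 0]]'

```text
clock: 2.1
position: [0.4531, 0.2611, 0.4209]
tool_rot: [3.141, 0.001, 1.8]
force: [0.3, 0.4, 0.4]
grip_width: 0.05
```

```bash
python3 - <<'E'
from h import *
import pickle
c=calibration("wrist");f=grab_frame("wrist");cv2.imwrite("pics/w1.png",f);pickle.dump(c,open("w1.pkl","wb"))
E
python3 plan.py .49 -.22 .20 103.4
```

```text
t 2.15 p [0.4519 0.2631 0.4207] rpy [-3.1415  0.0001  1.8023] q [-0.9392  0.2026  0.3719  1.5435 -0.0741  1.4096 -0.3308] w 0.05031747436875192 F [-0.3421  0.2565 -0.2446]
shift units [-0.5986 -0.0921  0.2759] turn units [-0.      0.     -0.0008]
```

View pics/w1.png

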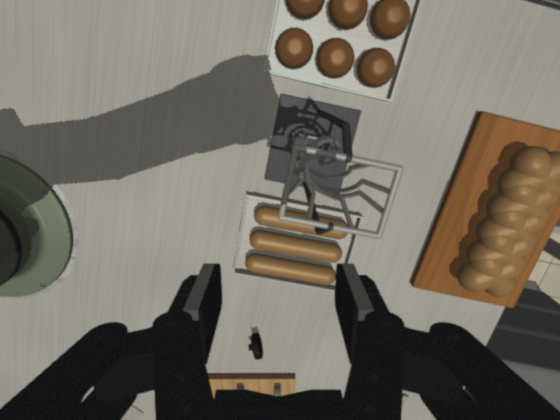

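The wrist view shows the rim quadrilateral at about (300,148), (401,165), (380,236) and (281,219), over the slot. The loaves are at (296,243) and the rolls at (345,40). I'll cast the rim corners and work out the move over the rack.

Run:
```python
from h import *
import pickle
c=pickle.load(open("w1.pkl","rb"))
P=ray(c,[[300,148],[401,165],[380,236],[281,219]],.288);print(P,P.mean(0))
d=P[1]-P[0]+P[2]-P[3];print("rim yaw",np.degrees(np.arctan2(d[1],d[0])), np.linalg.norm(P[1]-P[0]),np.linalg.norm(P[3]-P[0]))
P=ray(c,[[283,95],[359,108],[345,197],[264,184]],.008);print("plate",P.mean(0))
```

```text
[[0.4636 0.2984 0.288 ]
 [0.5512 0.3038 0.288 ]
 [0.5542 0.2371 0.288 ]
 [0.4625 0.2329 0.288 ]] [0.5079 0.268  0.288 ]
rim yaw 3.0432697713144514 0.08775546101901077 0.06555333620011608
plate [0.5103 0.2644 0.008 ]
```

Request:
move_arm --jaw '[105, 105, 105, 105, 105, 105, 105, 105, 105]' --dp '[[-0.0665, -0.0102, 0], [-0.0665, -0.0102, 0], [-0.0665, -0.0102, 0.02], [-0.0665, -0.0102, 0.036], [-0.0665, -0.0102, 0.036], [-0.0665, -0.0102, 0.036], [-0.0665, -0.0102, 0.036], [-0.0665, -0.0102, 0.036], [-0.0665, -0.0102, 0.036]]' --rotation '[[0, 0, 0], [0, 0, 0], [0, 0, 0], [0, 0, 0], [0, 0, 0], [0, 0, 0], [0, 0, 0], [0, 0, 0], [0, 0, 0]]'

```text
clock: 3.28
position: [0.4915, -0.2188, 0.2307]
tool_rot: [3.141, -0.0, 1.807]
force: [1.3, 1.2, 0.9]
grip_width: 0.0502
```

```bash
python3 - <<'E'
from h import *
import pickle
c=calibration("wrist");f=grab_frame("wrist");cv2.imwrite("pics/w2.png",f);pickle.dump(c,open("w2.pkl","wb"))
E
python3 plan.py .493 -.249 .12 103.4
```

```text
t 3.325 p [ 0.489  -0.2256  0.2276] rpy [-3.1374  0.0013  1.8007] q [-0.1341  0.42    0.6187  1.824  -0.2825  0.9899  0.8308] w 0.05032610023058918 F [-8.9432 -5.3518 -7.297 ]
shift units [-0.0295 -0.0012  0.1346] turn units [-0.0013  0.0004 -0.0013]
```

View pics/w2.png

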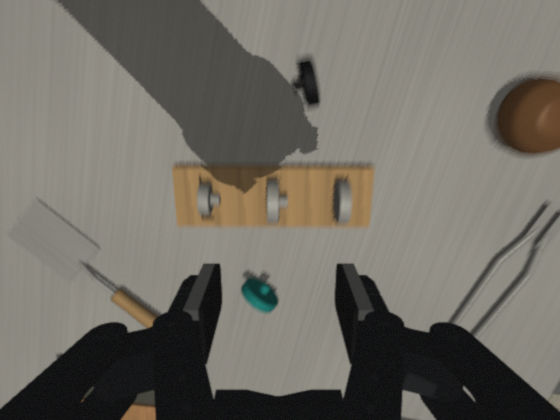

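The wrist view shows the target, a large disc with its knob to +x, at (273,201). The small knobbed disc is at (205,200), the plain one at (344,201), and the rack lies square to the jaws. Next I'll descend to a pre-grasp height and measure again with the arm settled.

Request:
move_arm --jaw '[105, 105, 105, 105, 105]' --dp '[[-0.01, 0, 0.045], [-0.01, 0, 0.045], [-0.0095, 0, 0.045], [0, 0, 0], [0, 0, 0]]' --rotation '[[0, 0, 0], [0, 0, 0], [0, 0, 0], [0, 0, 0], [0, 0, 0]]'

```text
clock: 3.95
position: [0.497, -0.241, 0.125]
tool_rot: [3.141, 0.0, 1.806]
force: [-0.1, -0.3, 1.0]
grip_width: 0.0501
```

```bash
python3 - <<'E'
from h import *
c=calibration("wrist");f=grab_frame("wrist");cv2.imwrite("pics/w3.png",f)
hsv=cv2.cvtColor(f,cv2.COLOR_BGR2HSV)
m=cv2.morphologyEx((hsv[...,1]>90).astype(np.uint8),cv2.MORPH_CLOSE,np.ones((25,25)))
n,l,st,ce=cv2.connectedComponentsWithStats(m)
for i in range(1,n):
    if st[i,4]>4000:
        ys,xs=np.where(l==i); w=ray(c,np.c_[xs,ys],.016)[:,:2]*1000
        print(st[i],cv2.minAreaRect(w.astype(np.float32)))
c2=ray(c,[[0,0]],.0)
u=np.array(c["T"]); p=np.array(c["camera_matrix"])@((np.array([.493,-.249,.054])-u[:3,3])@u[:3,:3]); print("expected px",p[:2]/p[2])
E
python3 plan.py .493 -.249 .039 103.4
```

```text
[  131   159   282    85 21640] ((493.61553955078125, -248.45867919921875), (221.3156280517578, 71.54837799072266), 13.319830894470215)
expected px [269.6856 219.2324]
t 4.0 p [ 0.4972 -0.241   0.1253] rpy [3.1402 0.0006 1.8056] q [-0.0293  0.5711  0.5283  1.8889 -0.3964  0.7849  0.9495] w 0.05004835153181729 F [-0.5862 -0.7298  0.9214]
shift units [-0.0084 -0.0076  0.1078] turn units [0.0005 0.0002 0.0003]
```

View pics/w3.png

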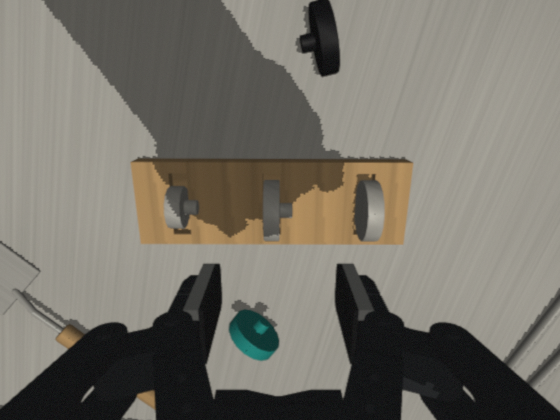

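The rack fit repeats to within 1 mm: centre (0.4936, -0.2485), 221 x 71.5 mm, 13.3°. The disc is at (271,210), where I expected it. Descending to grasp above the knob.

Request:
move_arm --jaw '[105, 105, 105, 105, 105, 105, 105, 105, 105]' --dp '[[-0.0083, -0.0068, 0], [0, 0, 0.02], [0, 0, 0.02], [0, 0, 0.02], [0, 0, 0.02], [0, 0, 0.015], [0, 0, 0.013], [0, 0, 0], [0, 0, 0]]' --rotation '[[0, 0, 0], [0, 0, 0], [0, 0, 0], [0, 0, 0], [0, 0, 0], [0, 0, 0], [0, 0, 0], [0, 0, 0], [0, 0, 0]]'

```text
clock: 5.12
position: [0.4929, -0.2493, 0.0378]
tool_rot: [3.141, 0.0, 1.805]
force: [-0.2, 0.8, -0.4]
grip_width: 0.05
```

```bash
python3 plan.py .4936 -.2487 .039 103.4
```

```text
t 5.125 p [ 0.4929 -0.2493  0.0378] rpy [3.1412 0.0003 1.8049] q [ 0.0593  0.6993  0.4298  1.9327 -0.4857  0.612   1.0384] w 0.04996959324274221 F [-0.1889  0.848  -0.4324]
shift units [ 0.0005  0.001  -0.0014] turn units [0.0001 0.0001 0.0001]
```

Request:
move_arm --jaw '[140, 175, 255, 255, 255, 255, 255, 255]' --dp '[[0, 0, -0.0015], [0, 0, 0], [0, 0, 0], [0, 0, 0], [0, 0, 0], [0, 0, 0], [0, 0, 0], [0, 0, 0]]' --rotation '[[0, 0, 0], [0, 0, 0], [0, 0, 0], [0, 0, 0], [0, 0, 0], [0, 0, 0], [0, 0, 0], [0, 0, 0]]' --squeeze 50

```text
clock: 6.12
position: [0.4927, -0.2491, 0.0387]
tool_rot: [-3.142, -0.0, 1.805]
force: [-0.3, 0.6, -0.1]
grip_width: 0.0003
```

The fingers shut to 0 mm with no force, so they closed on nothing. Taking a look.

Run:
```python
from h import *
f=grab_frame("wrist");s=grab_frame("scene")
cv2.imwrite("pics/w4.png",f)
a=cv2.resize(f[100:340,130:430],(500,400),interpolation=cv2.INTER_CUBIC);b=cv2.resize(s[185:275,150:265-40],(300,400),interpolation=cv2.INTER_CUBIC)
cv2.imwrite("pics/m4.png",cv2.convertScaleAbs(np.hstack([a,b]),alpha=1.5))
```

```text
(no output)
```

View pics/m4.png

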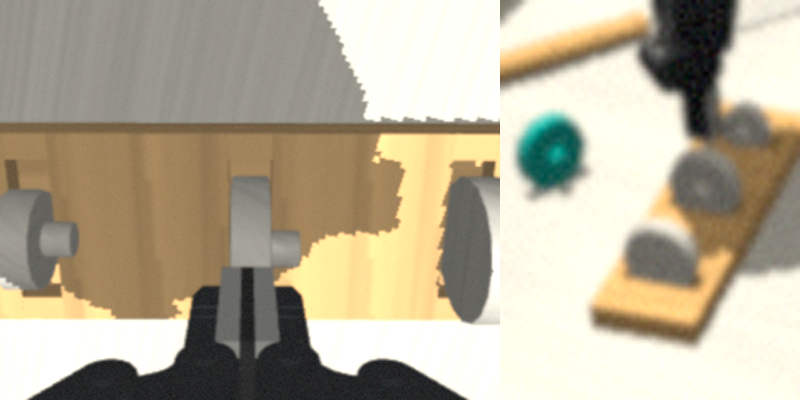

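Run:
```python
from h import *
def proj(c,P):
    T=np.array(c["T"]);p=(np.atleast_2d(P)-T[:3,3])@T[:3,:3]@np.array(c["camera_matrix"]).T;return p[:,:2]/p[:,2:]
c=calibration("wrist");cs=calibration("scene");s=bot.observe();p=s["position"]
f=cv2.imread("pics/w4.png");hsv=cv2.cvtColor(f,cv2.COLOR_BGR2HSV)
m=cv2.morphologyEx((hsv[...,1]>60).astype(np.uint8),cv2.MORPH_CLOSE,np.ones((5,5)))
print("pos",p,"w",s["grip_width"],"tcp px",proj(c,p),"scene",proj(cs,p))
print("5/10/15/20mm above tcp",proj(c,[p+[0,0,h] for h in(.005,.01,.015,.02)]))
print("disc top/centre px",proj(c,[[.4936,-.2485,.054],[.4936,-.2485,.03]]),"scene",proj(cs,[[.4936,-.2485,.054],[.4936,-.2485,.03]]))
# measured: seen fingertip end in full px ~ (130+247*.6, 100+268*.6)
print("tip seen",130+247*.6,100+268*.6,"disc +y end seen",130+250*.6,100+177*.6)
a=np.array([-.231,.973,0])
print("disc ends +-24 at z.03",proj(c,[np.array([.4936,-.2485,.03])+a*.024,np.array([.4936,-.2485,.03])-a*.024]))
print("knob tip",proj(c,[np.array([.4936,-.2485,.03])+np.array([.973,.231,0])*.016]),"seen",130+298*.6,100+248*.6)
```

```text
pos [ 0.4927 -0.2491  0.0387] w -6.745124810744076e-05 tcp px [[277.7849 254.1275]] scene [[201.8381 223.1753]]
5/10/15/20mm above tcp [[277.7778 258.4694]
 [277.7704 263.0458]
 [277.7626 267.8763]
 [277.7544 272.9826]]
disc top/centre px [[279.8889 267.3923]
 [279.6724 246.3769]] scene [[201.3892 218.5865]
 [202.1002 226.126 ]]
tip seen 278.2 260.79999999999995 disc +y end seen 280.0 206.2
disc ends +-24 at z.03 [[279.6953 204.1327]
 [279.6512 285.4537]]
knob tip [[309.2515 246.3527]] seen 308.79999999999995 248.79999999999998
```

The disc projects where expected: knob tip seen at (309,249), predicted (309,246). But both the wrist and scene views put the closed fingertips at z≈0.063, just above the disc top at 0.054 and about 25 mm higher than the reported TCP. So I closed over it. I'll reopen, go down in part and check before closing.

Request:
move_arm --jaw '[105, 105, 105, 105, 105, 105, 105]' --dp '[[0, 0, 0], [0, 0, 0], [0, 0, 0.007], [0, 0, 0.006], [0, 0, 0.006], [0, 0, 0.006], [0, 0, 0]]' --rotation '[[0, 0, 0], [0, 0, 0], [0, 0, 0], [0, 0, 0], [0, 0, 0], [0, 0, 0], [0, 0, 0]]'

```text
clock: 7.1
position: [0.4925, -0.2491, 0.0183]
tool_rot: [-3.141, -0.0, 1.805]
force: [0.1, 0.7, 0.2]
grip_width: 0.0504
```

```bash
python3 - <<'E'
from h import *
f=grab_frame("wrist");s=grab_frame("scene")
cv2.imwrite("pics/w5.png",f);cv2.imwrite("pics/s5.png",s)
a=cv2.resize(f[100:340,130:430],(500,400),interpolation=cv2.INTER_CUBIC);b=cv2.resize(s[185:275,150:265-40],(300,400),interpolation=cv2.INTER_CUBIC)
cv2.imwrite("pics/m5.png",cv2.convertScaleAbs(np.hstack([a,b]),alpha=1.5))
E
python3 plan.py .4936 -.2487 .039 103.4
```

```text
t 7.2 p [ 0.4927 -0.2492  0.0187] rpy [-3.1415  0.      1.8049] q [ 0.076   0.7289  0.4057  1.9376 -0.5038  0.5757  1.0533] w 0.05021410050929143 F [ 0.008   1.2456 -0.9946]
shift units [ 0.0003  0.0012 -0.0254] turn units [-0.      0.      0.0001]
```

View pics/m5.png

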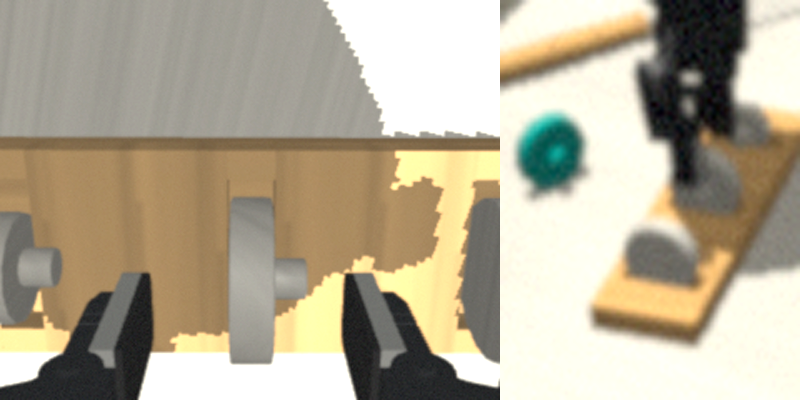

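Run:
```python
from h import *
c=calibration("wrist");cs=calibration("scene");T=np.array(c["T"]);K=np.array(c["camera_matrix"])
for sep,uv in((117,(220,263.8)),(117,(337,263.8))):
    d=K[0,0]*.0502/sep; P=T[:3,3]+T[:3,:3]@(np.linalg.inv(K)@[uv[0],uv[1],1])*d; print("tip 3D",P)
Ts=np.array(cs["T"])
for z in(.015,.025,.035,.045,.055):
    P=bot.observe()["position"]+np.array([.973,.231,0])*.028; P[2]=z
    p=np.array(cs["camera_matrix"])@((P-Ts[:3,3])@Ts[:3,:3]); print(z,p[:2]/p[2])
print("seen 195.8 226.2")
```

```text
tip 3D [ 0.4663 -0.2451  0.049 ]
tip 3D [ 0.5151 -0.2336  0.049 ]
0.015 [198.6236 236.4734]
0.025 [198.3121 233.3591]
0.035 [197.9982 230.2198]
0.045 [197.6817 227.0552]
0.055 [197.3626 223.865 ]
seen 195.8 226.2
```

Both views now agree that the tips are at z≈0.048 with the jaws 50 mm open, which is 25–29 mm above the reported TCP. The disc lies centred between the pads. I'll go 4 mm lower so the tips end at about 0.040, clear of the knob top at 0.036, and close.

Request:
move_arm --jaw '[105, 140, 180, 255, 255, 255, 255, 255]' --dp '[[0, 0, 0.005], [0, 0, 0], [0, 0, 0], [0, 0, 0], [0, 0, 0], [0, 0, 0], [0, 0, 0], [0, 0, 0]]' --rotation '[[0, 0, 0], [0, 0, 0], [0, 0, 0], [0, 0, 0], [0, 0, 0], [0, 0, 0], [0, 0, 0], [0, 0, 0]]' --squeeze 50

```text
clock: 8.2
position: [0.4927, -0.2492, 0.0148]
tool_rot: [3.142, 0.0, 1.805]
force: [-1.8, 0.7, 5.9]
grip_width: 0.0102
```

Closed on about 10 mm, so the disc's thickness is between the pads. Lifting straight up, gently at first.

Request:
move_arm --jaw '[255, 255, 255, 255, 255, 255, 255, 255, 255, 255]' --dp '[[0, 0, -0.01], [0, 0, -0.02], [0, 0, -0.04], [0, 0, -0.05], [0, 0, -0.05], [0, 0, -0.06], [0, 0, -0.06], [0, 0, -0.06], [0, 0, -0.05], [0, 0, -0.02]]' --rotation '[[0, 0, 0], [0, 0, 0], [0, 0, 0], [0, 0, 0], [0, 0, 0], [0, 0, 0], [0, 0, 0], [0, 0, 0], [0, 0, 0], [0, 0, 0]]'

```text
clock: 9.45
position: [0.4927, -0.2495, 0.3536]
tool_rot: [3.139, 0.001, 1.805]
force: [0.7, 0.6, -1.4]
grip_width: 0.0106
```

```bash
python3 - <<'E'
from h import *
f=grab_frame("wrist");s=grab_frame("scene");cv2.imwrite("pics/w6.png",f);cv2.imwrite("pics/s6.png",s)
a=cv2.resize(f[140:380,130:430],(500,400),interpolation=cv2.INTER_CUBIC);b=cv2.resize(s[60:260,140:290],(300,400),interpolation=cv2.INTER_CUBIC)
cv2.imwrite("pics/m6.png",cv2.convertScaleAbs(np.hstack([a,b]),alpha=1.5))
E
python3 plan.py .507 .265 .36 3
```

```text
t 9.55 p [ 0.4928 -0.2493  0.3522] rpy [3.1395 0.0009 1.8048] q [-0.1369  0.33    0.6767  1.6135 -0.2149  1.2715  0.8108] w 0.010551830996813082 F [-0.0061  0.3508 -0.5535]
shift units [ 0.6213  0.1664 -0.01  ] turn units [ 0.0007 -0.0004  0.5578]
```

View pics/m6.png

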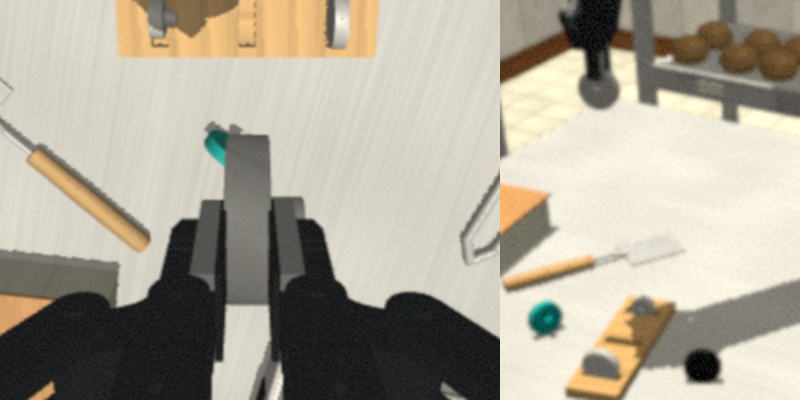

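The disc is held upright with the knob on +x, the plain and small discs are untouched, and the middle groove is empty. Averaging the views, the guide axis is at about (0.508, 0.265) with a yaw of about 2°. Moving over it.

Request:
move_arm --jaw '[255, 255, 255, 255, 255, 255, 255, 255, 255, 255]' --dp '[[0.0621, 0.0168, -0.001], [0.0621, 0.0168, -0.001], [0.0621, 0.0168, -0.001], [0.0621, 0.0168, -0.001], [0.0621, 0.0168, -0.001], [0.0621, 0.0168, -0.001], [0.0621, 0.0168, -0.001], [0.0621, 0.0168, -0.001], [0.0621, 0.0168, -0.001], [0.0621, 0.0168, -0.001]]' --rotation '[[0, 0, 0], [0, 0, 0], [0, 0, 0], [0, 0, 0], [0, 0, 0], [0, 0, 0], [0, 0, 0], [0, 0, 0], [0, 0, 0], [0, 0, 0]]'

```text
clock: 10.8
position: [0.5075, 0.2667, 0.3573]
tool_rot: [-3.14, 0.001, 1.805]
force: [0.5, -0.3, -0.2]
grip_width: 0.0104
```

Request:
move_arm --jaw '[255, 255, 255, 255, 255, 255, 255]' --dp '[[0, 0, 0], [0, 0, 0], [0, 0, 0], [0, 0, 0], [0, 0, 0], [0, 0, 0], [0, 0, 0]]' --rotation '[[0, 0, 0.0402], [0, 0, 0.0402], [0, 0, 0.0402], [0, 0, 0.0402], [0, 0, 0.0402], [0, 0, 0.0402], [0, 0, 0.0402]]'

```text
clock: 11.68
position: [0.5076, 0.265, 0.3572]
tool_rot: [-3.141, 0.002, 0.917]
force: [-0.3, 0.1, -0.4]
grip_width: 0.0105
```

Request:
move_arm --jaw '[255, 255, 255, 255, 255, 255, 255, 255, 255]' --dp '[[0, 0, 0], [0, 0, 0], [0, 0, 0], [0, 0, 0], [0, 0, 0], [0, 0, 0], [0, 0, 0], [0, 0, 0], [0, 0, 0]]' --rotation '[[0, 0, 0.0402], [0, 0, 0.0402], [0, 0, 0.0402], [0, 0, 0.0402], [0, 0, 0.0402], [0, 0, 0.0402], [0, 0, 0.0402], [0, 0, 0], [0, 0, 0]]'

```text
clock: 12.8
position: [0.5079, 0.2652, 0.3581]
tool_rot: [3.141, 0.001, 0.04]
force: [-0.8, -0.2, -0.7]
grip_width: 0.01
```

```bash
python3 plan.py .508 .265 .27 2
```

```text
t 12.8 p [0.5079 0.2652 0.3581] rpy [3.141  0.0008 0.0397] q [-1.1647  0.4139  0.8489  1.5528 -0.3166  1.3198 -1.8094] w 0.010005437722499259 F [-0.8044 -0.1751 -0.7114]
shift units [0.0002 0.0002 0.1101] turn units [0.0002 0.0002 0.0015]
```

Request:
move_arm --jaw '[255, 255, 255, 255]' --dp '[[0, 0, 0.025], [0, 0, 0.025], [0, 0, 0], [0, 0, 0]]' --rotation '[[0, 0, 0], [0, 0, 0], [0, 0, 0], [0, 0, 0]]'

```text
clock: 13.3
position: [0.5085, 0.2652, 0.3194]
tool_rot: [-3.141, -0.001, 0.038]
force: [0.2, 0.1, 0.6]
grip_width: 0.0101
```

```bash
python3 - <<'E'
from h import *
f=grab_frame("wrist");s=grab_frame("scene");cv2.imwrite("pics/w7.png",f);cv2.imwrite("pics/s7.png",s)
a=cv2.resize(f[120:360,130:430],(500,400),interpolation=cv2.INTER_CUBIC);b=cv2.resize(s[110:250,350:455],(300,400),interpolation=cv2.INTER_CUBIC)
cv2.imwrite("pics/m7.png",cv2.convertScaleAbs(np.hstack([a,b]),alpha=1.5))
E
python3 plan.py .508 .265 .27 2
```

```text
t 13.4 p [0.5085 0.2653 0.3194] rpy [-3.141  -0.0008  0.0373] q [-1.1546  0.4404  0.8327  1.6172 -0.3408  1.2352 -1.7895] w 0.01018098171080155 F [ 0.3247  0.6061 -0.3633]
shift units [-0.0007  0.0004  0.0618] turn units [-0.0002 -0.0003  0.0008]
```

View pics/m7.png

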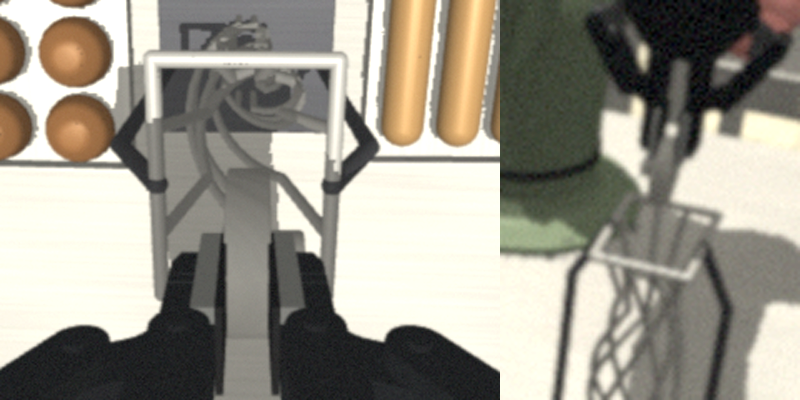

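Wrist view: the rim's sides run at crop x≈152 and 340, and the disc sits centred at x≈248, parallel to the slot. The knob is on the right, towards the loaves and away from the rolls at left. A quick check of the along-slot offset from the rim's +x edge:

Run:
```python
from h import *
c=calibration("wrist")
print("far edge ends",ray(c,[[130+153*.6,120+61*.6],[130+339*.6,120+61*.6]],.288))
print("near visible sides",ray(c,[[130+161*.6,120+290*.6],[130+333*.6,120+240*.6]],.288))
```

```text
far edge ends [[0.552  0.2993 0.288 ]
 [0.5542 0.2366 0.288 ]]
near visible sides [[0.4636 0.2975 0.288 ]
 [0.4872 0.2332 0.288 ]]
```

Rim centre is (0.5085, 0.2665) against the tool at (0.5085, 0.2653), so it's aligned to within about 1 mm and 2° matches. Lowering to disc centre about 0.285, with fingertips about 6 mm above the rim.

Request:
move_arm --jaw '[255, 255, 255, 255, 255, 255]' --dp '[[0, 0.0, 0.02], [0, 0, 0.02], [0, 0, 0.012], [0, 0, 0.01], [0, 0, 0], [0, 0, 0]]' --rotation '[[0, 0, 0], [0, 0, 0], [0, 0, 0], [0, 0, 0], [0, 0, 0], [0, 0, 0]]'

```text
clock: 14.15
position: [0.5084, 0.2653, 0.2694]
tool_rot: [-3.141, -0.0, 0.037]
force: [0.3, -0.0, -0.6]
grip_width: 0.0107
```

No contact force. Releasing.

Request:
move_arm --jaw '[90, 90, 90, 90, 90, 90, 90, 90, 90, 90]' --dp '[[0, 0, 0], [0, 0, 0], [0, 0, 0], [0, 0, 0], [0, 0, 0], [0, 0, -0.03], [0, 0, -0.05], [0, 0, -0.05], [0, 0, 0], [0, 0, 0]]' --rotation '[[0, 0, 0], [0, 0, 0], [0, 0, 0], [0, 0, 0], [0, 0, 0], [0, 0, 0], [0, 0, 0], [0, 0, 0], [0, 0, 0], [0, 0, 0]]'

```text
clock: 15.4
position: [0.5079, 0.2653, 0.3725]
tool_rot: [3.141, 0.001, 0.037]
force: [-0.4, -0.2, -1.0]
grip_width: 0.0554
```

Run:
```python
from h import *
f=grab_frame("wrist");s=grab_frame("scene");cv2.imwrite("pics/w8.png",f);cv2.imwrite("pics/s8.png",s)
a=cv2.resize(f[60:300,130:430],(430,400),interpolation=cv2.INTER_CUBIC);b=cv2.resize(s[255:325,345:430],(364+6,400),interpolation=cv2.INTER_CUBIC)
cv2.imwrite("pics/m8.png",cv2.convertScaleAbs(np.hstack([a,b]),alpha=1.5))
print(bot.observe())
```

```text
{'clock': 15.5, 'qpos': array([-1.1678,  0.4063,  0.8553,  1.5275, -0.3103,  1.3511, -1.8184]), 'qd': array([ 0.001 ,  0.0034,  0.0012, -0.0024,  0.0002,  0.0014, -0.0008]), 'joint_efforts': array([  0.0492, -67.8409,  14.5669, -40.6457,   0.027 ,   0.0038,
         0.002 ]), 'position': array([0.5078, 0.2652, 0.3722]), 'tool_rot': array([3.1409, 0.0012, 0.0369]), 'force': array([0.3721, 0.3371, 0.4517]), 'moment': array([-0.0132,  0.0246,  0.0093]), 'grip_width': 0.05569117619203791}
```

View pics/m8.png

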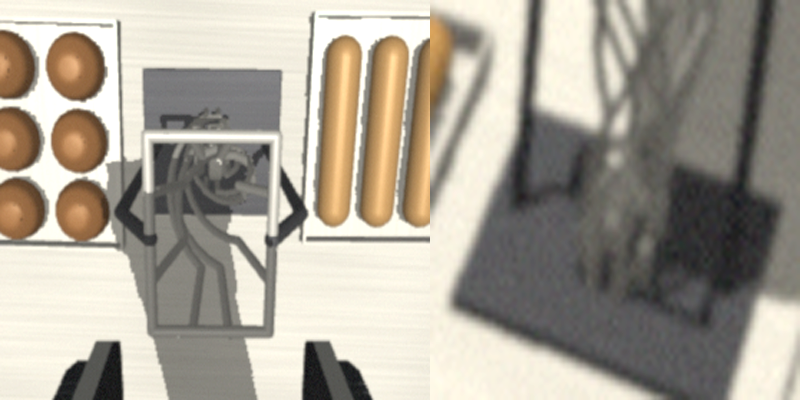

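The gripper is empty and something disc-like sits near the foot. To judge the end pose I'll spend a second or two moving the wrist camera beside the guide for one clear low view.

Request:
move_arm --jaw '[90, 90, 90, 90, 90, 90, 90, 90, 90, 90]' --dp '[[0.0444, 0, 0], [0.0444, 0, 0], [0.0444, 0, 0], [0.0444, 0, 0], [0, 0, 0.033], [0, 0, 0.033], [0, 0, 0.033], [0, 0, 0.033], [0, 0, 0.033], [0, 0, 0]]' --rotation '[[0, 0, 0], [0, 0, 0], [0, 0, 0], [0, 0, 0], [0, 0, 0], [0, 0, 0], [0, 0, 0], [0, 0, 0], [0, 0, 0], [0, 0, 0]]'

```text
clock: 16.75
position: [0.6491, 0.2703, 0.2387]
tool_rot: [3.14, 0.004, 0.037]
force: [-0.1, 0.2, -0.4]
grip_width: 0.0554
```

Request:
move_arm --jaw '[90, 90, 90, 90, 90]' --dp '[[0, 0, 0], [0, 0, 0], [0, 0, 0], [0, 0, 0], [0, 0, 0]]' --rotation '[[0, -0.037, 0], [0, -0.037, 0], [0, -0.037, 0], [0, 0, 0], [0, 0, 0]]'

```text
clock: 17.38
position: [0.6504, 0.2704, 0.2417]
tool_rot: [3.141, 0.346, 0.037]
force: [0.4, 0.2, 0.0]
grip_width: 0.0551
```

Run:
```python
from h import *
c=calibration("wrist");f=grab_frame("wrist");cv2.imwrite("pics/w9.png",f)
s=bot.observe();T=np.array(c["T"]);K=np.array(c["camera_matrix"])
def pr(P): p=K@((np.array(P)-T[:3,3])@T[:3,:3]); return p[:2]/p[2]
print(s["clock"],s["position"],s["tool_rot"],"foot px",pr([.508,.265,.032]),pr([.508,.287,.032]),"cam",T[:3,3])
u,v=pr([.508,.265,.04]).astype(int); x0,y0=max(0,u-75),max(0,v-60)
print(x0,y0)
a=cv2.resize(f[y0:y0+120,x0:x0+150],(750,600),interpolation=cv2.INTER_CUBIC)
cv2.imwrite("pics/m9.png",cv2.convertScaleAbs(a,alpha=1.7))
```

```text
17.425 [0.6501 0.2708 0.2421] [-3.1412  0.3462  0.0373] foot px [279.0554 212.506 ] [261.0962 212.0257] cam [0.7834 0.276  0.3726]
204 156
```

View pics/m9.png

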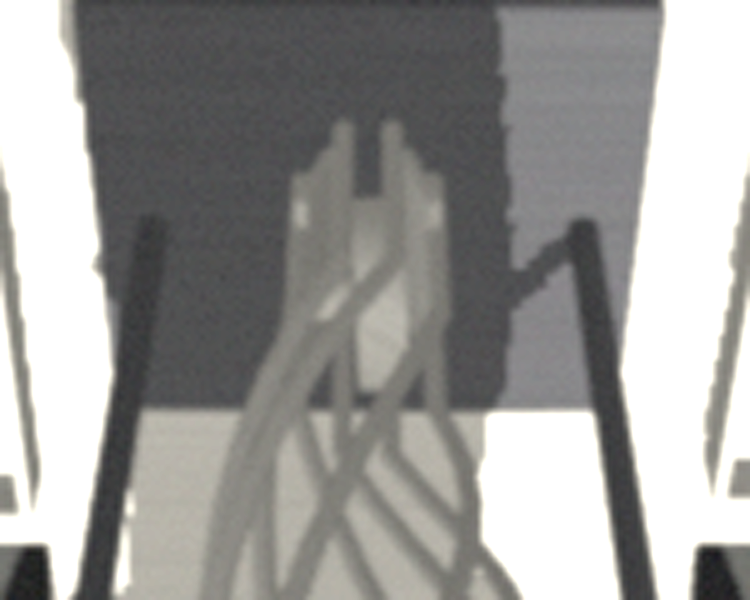

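The disc stands on edge at the foot. It shows as an upright strip in the crop from (370,200) to (385,390), centred at full pixel (280,215) where I expected (279,213). The knob end shows on the left at crop (330,300), which is +y, the rolls side. The arm is clear, so I'm handing in.

```bash
python3 -c "
from workcell import workorder,bot
print(workorder.job_done(), bot.observe()['clock'])"
```

```text
the job is handed in; nothing more can be done
the job is handed in; nothing more can be done
```

I took the large knobbed disc from the middle groove and let it go in the guide's mouth with its knob away from the rolls. I handed the job in just after 17.4 s; no verdict is given.

- **Last check:** the final wrist view shows the disc standing on edge at the foot, within about 3 pixels of the predicted spot, with its knob on the +y side towards the rolls. The guide wires partly hide it, so I read the knob side from one visible patch. The arm was clear, with wrist force under 1 N.
- **Other discs:** after the lift, the plain and small discs were still in their grooves. I did not look at the rack again after that.
- **What disagreed:** the real fingertips sat about 25 mm above the reported TCP. My first closing therefore passed over the disc and touched nothing. I corrected from the wrist and scene views, and the second grasp held at about 10 mm opening against the 12 mm nominal thickness.

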